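Take down the microscope accessory stack and park each piece on its silhouette mat

TASK

Someone has piled four microscope accessories on top of one another. Take the pile down from the top, and set each piece, upright, in the middle of the mat whose dark silhouette has that piece's shape and size, the two oblong pieces turned to lie along their silhouettes; finish each piece before you start on the next one down. Do not tip any piece over, and leave the reagent bottle and the pipette-tip box where they stand.

Things in the scene. Friction and masses are not known exactly. Their poses are not given: they have to be found in the camera images.
- canister_mid (a point): top of the pile: black plastic round objective canister, upright cylinder, diameter 26 mm, height 36 mm, about 40 g. Point: its centre, half-way up (18 mm above its underside). z up. It stands on the chamber, near its middle.
- chamber_mid (a point): second from the top: bare aluminium oblong sample chamber, 44 mm (its x) by 28 mm (its y), 20 mm high, about 65 g, with a small round window in its top. Point: its centre, 10 mm above its underside. z up. It lies on the dish lid.
- dish_mid (a point): third from the top: round lidded culture dish, one solid piece: white lid of diameter 54 mm (the upper 10 mm) over a glass bottom of diameter 51 mm, 20 mm high in all, about 50 g. Point: its centre, 10 mm above its underside. z up. It lies on the case.
- case_mid (a point): bottom of the pile, on the bench: closed dark blue-grey oblong slide case, one solid piece, 84 mm (its x) by 58 mm (its y), 24 mm high, about 120 g. Point: its centre, 12 mm above its underside. z up.
- mat_canister: fixed flat light-grey mat, 104 mm (its x) by 84 mm (its y), 3 mm thick, with a dark filled silhouette in its middle: the small disc, diameter 26 mm, place of the canister. Origin: centre of its underside, on the bench; top 3 mm higher. z up. Same height of bench for all mats; the four mats differ only in the silhouette, and they and the stack change places from start to start.
- mat_chamber: fixed flat light-grey mat, 104 mm (its x) by 84 mm (its y), 3 mm thick, with a dark filled silhouette in its middle: the small oblong, 44 mm along its x by 28 mm along its y, place of the chamber. Origin: centre of its underside, on the bench; top 3 mm higher. z up.
- mat_dish: fixed flat light-grey mat, 104 mm (its x) by 84 mm (its y), 3 mm thick, with a dark filled silhouette in its middle: the large disc, diameter 54 mm, place of the dish. Origin: centre of its underside, on the bench; top 3 mm higher. z up.
- mat_case: fixed flat light-grey mat, 104 mm (its x) by 84 mm (its y), 3 mm thick, with a dark filled silhouette in its middle: the large oblong, 84 mm along its x by 58 mm along its y, place of the slide case. Origin: centre of its underside, on the bench; top 3 mm higher. z up.
- bottle_mid (a point): bystander: loose amber reagent bottle with white cap, diameter 42 mm, height 95 mm, upright at the left edge of the work. Point: half-way up. Leave it alone.
- tipbox_mid (a point): bystander: loose blue and white pipette-tip box, 85 by 110 mm, 47 mm high, at the right edge of the work. Point: its centre. Leave it alone.

How it is judged:
By the outcome, as a careful person would: the job done as asked, in the order asked, and still so for the second after the job is handed in, with the robot touching nothing.
It also fails if it takes over 120 s, if anything falls off the work surface, if the arm or the gripper's body presses on something with over 40 N, if the wrist force passes 120 N, or if a joint passes its speed limit or range.

ROBOT

A 6-joint arm with a two-finger parallel gripper is mounted at the origin on the work surface. World frame = base frame: x ahead of the robot, y to its left, z up, the work surface at z = 0. Lengths are in m, angles in rad, forces in N, time in s.
With the tool pointing down it reaches from about 0.375 to 0.975 m from the base axis. Payload 3.8 kg.
Tool frame: the origin (TCP) lies on the front face of the gripper's body, between the roots of the fingers; the fingertips stand 64 mm ahead of it and the grasp point (between the pads) lies 45 mm ahead of it; z points along the fingers, y is the line along which they close (so a half turn about z gives the same grasp; the last joint's range is limited). The gripper opens to 88 mm and grips with 3 to 60 N. Pads are 18 mm wide; open, the fingers measure 123 mm over their backs; the gripper's body (75 mm by 187 mm) begins 45 mm behind the grasp point.
Start: joints at [-0.037, 0.264, 1.604, -0, 1.274, -0.037], TCP at [0.675, -0, 0.303] pointing down, gripper open.
Joint ranges: [-2.63, 2.63], [-0.94, 2.18], [0.31, 2.57], [-1.31, 4.45], [0, 2.66], [-2.55, 2.55]. Speed limits (rad/s): [2.57, 2.57, 3.14, 3.14, 3.14, 3.14].

INTERFACE

Orientations are given as a unit quaternion [w, x, y, z].
In Python, from workcell import manip gives the robot as it stands. The module is installed in compiled form; this text tells all that it offers.
- The arm moves only by the tool servo_tool, never from a script. Its argument "rows" is a list that holds one entry, the list of rows, each a list of 7 numbers: the shift along the world's x, y, z in m, then the turn, a rotation vector about the world's x, y, z in degrees, then the closure, from 0 (fully open) to 1 (shut). In form: [[[x, y, z, ax, ay, az, grip], ...]]. A call has 1 to 12 rows; each row shifts and turns the commanded pose from where the row before left it; what a row does not reach is not made up. A row lasts 1/12 s, in which the tool goes at most 41.7 mm and 7.16 degrees, less where a joint would pass 70% of its speed; a pose out of reach is approached as far as the arm can. A call with a gripper value outside its range is refused whole. The fingers move at their own pace and stop on an object; "squeeze" is the grip in N (left out, the last holds). Time passes only in rows, so rows that do not move let the fingers close. It gives the time, the measured TCP pose, the force, the opening and the grip force at its end, in the units of the state.
- manip.get_obs(): the state, without advancing time (a new reading comes with each control period).
- manip.capture(name): name is "scene" or "side" or "wrist"; returns the picture (480x640x3 uint8, red, green, blue); there is no depth.
- manip.camera_info(name): a dict with "mtx" (3x3 intrinsics, pixels), "extrinsics" (4x4, takes a point from camera to world coordinates); the wrist camera has in their place "hand_eye" (4x4, takes a point from camera to tool coordinates, whose origin is the TCP and whose axes are the flange's). Camera axes: x right, y down, z forward; pixel columns grow to the right and rows downward; lengths in m; the calibration is good to about 2 mm. A picture is of the moment at which its call begins: read the wrist's pose just before it. camera_info takes no time and is no camera call.
- manip.close_job(): hands the job in; it is judged then, once.
The state is a dict: "time_s": time; "qpos": joint angles; "qd": joint speeds; "joint_efforts": joint torques, N m; "tool_pos": TCP position; "eef_rot": TCP orientation; "force": force on the tool from outside, world axes, zero at the start; "ft_torque": the same for the moment, N m; "gripper_width": opening from 0.0 (shut) to 1.0 (fully open); "gripper_force": force on a finger pad.
Only numpy, scipy, OpenCV 4.12 (cv2) and the standard library are available. Lean on these libraries where they do the work, as an engineer would, in place of code of your own. Each camera call takes 0.05 s, during which the arm holds its last target. There are 200 camera calls.

## Working session

There is one attempt and no reset: what is moved stays moved. The work goes in short steps, Python scripts to look and compute and a tool call to move; the robot and the scene stay as the last step left them, time stands still between calls to the robot, and variables do not carry over. Pictures are saved under pics/ and viewed, at most 14 in all, crops included, and the job is handed in when it is done.

Besides the shell and the picture viewer there is one more tool, called after "Emit:" by a JSON object that holds its "fn" and its "kwargs". servo_tool: Moves the arm, as the interface text tells. Its arguments: {"type":"object","properties":{"rows":{"type":"array"},"squeeze":{"type":"number"}},"required":["rows"]}

```bash
mkdir -p pics; python3 - <<'E'
from workcell import manip
import cv2,numpy as np
np.set_printoptions(precision=4,suppress=True)
o=manip.get_obs();print(o['tool_pos'],o['eef_rot'],o['time_s'],o['force'])
a=[]
for n in ("scene","side","wrist"):
    im=manip.capture(n);cv2.imwrite(f'pics/{n}0.png',im[:,:,::-1]);print(n,manip.camera_info(n))
E
```

```text
[0.6744 0.     0.3014] [-0.0008  0.7071  0.7071 -0.0007] 0.0 [ 0.7166  0.253  -0.1614]
scene {'mtx': array([[500.9139,   0.    , 310.5345],
       [  0.    , 500.9139, 236.3893],
       [  0.    ,   0.    ,   1.    ]]), 'extrinsics': array([[ 0.0087,  0.7507, -0.6606,  1.2656],
       [ 1.    , -0.0065,  0.0058,  0.0092],
       [ 0.    , -0.6606, -0.7508,  0.9014],
       [ 0.    ,  0.    ,  0.    ,  1.    ]])}
side {'mtx': array([[580.3598,   0.    , 318.5231],
       [  0.    , 580.3598, 237.4237],
       [  0.    ,   0.    ,   1.    ]]), 'extrinsics': array([[-0.9954, -0.0794,  0.0531,  0.4876],
       [-0.0936,  0.7018, -0.7062,  0.8832],
       [ 0.0188, -0.708 , -0.706 ,  0.9624],
       [ 0.    ,  0.    ,  0.    ,  1.    ]])}
wrist {'mtx': array([[418.8391,   0.    , 313.6051],
       [  0.    , 418.8391, 240.2525],
       [  0.    ,   0.    ,   1.    ]]), 'hand_eye': array([[ 0.0004, -0.9563, -0.2923,  0.0757],
       [ 1.    ,  0.0002,  0.0009, -0.0002],
       [-0.0008, -0.2923,  0.9563, -0.0829],
       [ 0.    ,  0.    ,  0.    ,  1.    ]])}
```

View pics/scene0.png

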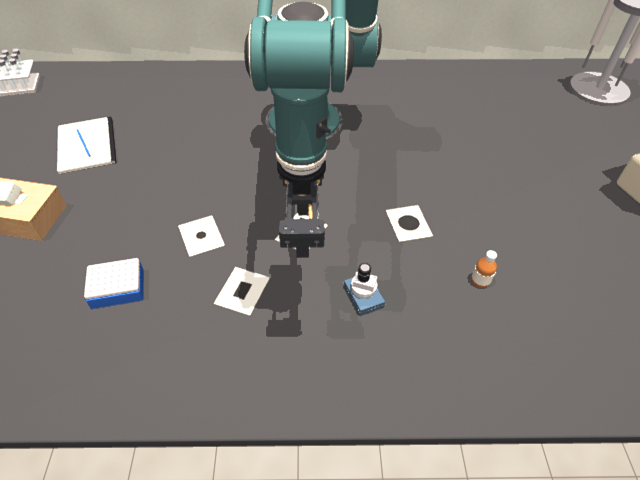

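View pics/side0.png

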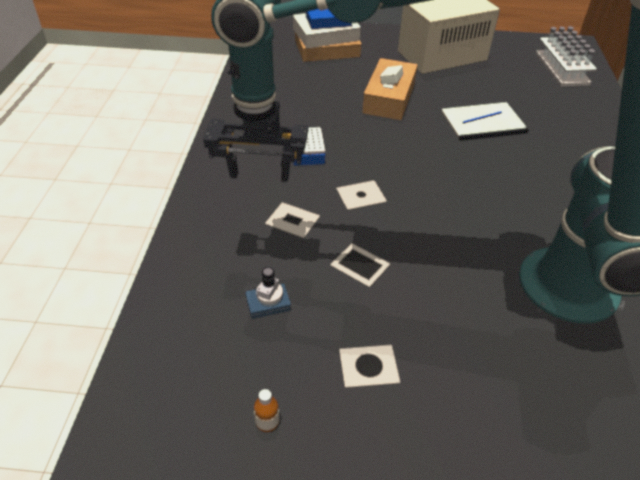

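The scene view shows the canister mat at (201,235), the chamber mat at (242,291), the dish mat at (409,222), and the case mat hidden by the gripper at about (302,232). The pile is at (364,290). In the side view all four mats are clear, with the case mat at (360,265) and the pile at (268,290).

```bash
cat > h.py <<'E'
from workcell import manip
import cv2,numpy as np
from scipy.spatial.transform import Rotation as R
np.set_printoptions(precision=4,suppress=True)
def look(n,name=None):
    o=manip.get_obs(); im=manip.capture(n); ci=manip.camera_info(n)
    if n=='wrist':
        T=np.eye(4);q=o['eef_rot'];T[:3,:3]=R.from_quat([q[1],q[2],q[3],q[0]]).as_matrix();T[:3,3]=o['tool_pos'];E=T@ci['hand_eye']
    else:E=ci['extrinsics']
    if name: cv2.imwrite(f'pics/{name}.png',im[:,:,::-1])
    return im,ci['mtx'],E
def onplane(uv,K,E,z):
    uv=np.asarray(uv,float).reshape(-1,2)
    d=np.c_[uv,np.ones(len(uv))]@np.linalg.inv(K).T@E[:3,:3].T
    return (E[:3,3]+d*((z-E[2,3])/d[:,2:]))[:,:2]
def rect(P):
    "minAreaRect on plane points (m): centre, long, short, angle of long side deg"
    c,(w,h),_=r=cv2.minAreaRect((P*1000).astype(np.float32)); b=cv2.boxPoints(r)
    e=max((b[1]-b[0],b[2]-b[1]),key=np.linalg.norm)
    a=(np.degrees(np.arctan2(e[1],e[0]))+90)%180-90
    return np.array(c)/1000,max(w,h),min(w,h),a
def mats(im,K,E,amin=300,amax=1e9,dbg=False):
    g=cv2.cvtColor(im,cv2.COLOR_RGB2HSV)
    m=((g[...,1]<60)&(g[...,2]>130)).astype(np.uint8)
    cs,hi=cv2.findContours(m,cv2.RETR_CCOMP,cv2.CHAIN_APPROX_NONE)
    for i,c in enumerate(cs):
        if hi[0][i][3]>=0 or cv2.contourArea(c)<amin: continue
        c0,l,s,a=rect(onplane(c,K,E,.003))
        if not(70<s<100 and 90<l<120): continue
        print('mat',c0,'%.1f %.1f ang %.1f'%(l,s,a),'px',c.reshape(-1,2).mean(0))
        j=hi[0][i][2]
        while j>=0:
            if cv2.contourArea(cs[j])>30:
                P=onplane(cs[j],K,E,.003);r=rect(P);print('   sil',r[0],'%.1f %.1f ang %.1f'%r[1:])
            j=hi[0][j][0]
E
python3 - <<'E'
from h import *
for n in('scene','side'):
    im,K,E=look(n);print(n);mats(im,K,E)
    if n=='scene':print('pile top/bottom',onplane([(364,267)],K,E,.1),onplane([(364,292)],K,E,.024))
    else:print('pile',onplane([(268,271)],K,E,.1),onplane([(268,297)],K,E,.024), 'bottle',onplane([(267,428)],K,E,0),onplane([(315,150)],K,E,.04))
E
```

```text
scene
mat [ 0.6287 -0.1352] 110.6 89.2 ang -20.5 px [241.5616 290.7671]
   sil [ 0.6286 -0.1345] 47.7 29.2 ang -21.7
mat [ 0.5925 -0.4286] 116.0 96.7 ang -78.2 px [111.6347 277.8563]
mat [ 0.4677 -0.2471] 111.8 89.8 ang 23.2 px [200.6154 235.4154]
   sil [ 0.4667 -0.2464] 24.4 22.4 ang 89.5
mat [0.431  0.2566] 111.9 89.0 ang 11.3 px [408.6328 222.8906]
   sil [0.4309 0.2561] 52.2 50.5 ang 31.3
pile top/bottom [[0.6438 0.1228]] [[0.652  0.1282]]
side
mat [0.4315 0.2583] 106.5 86.9 ang 11.3 px [368.7542 365.8045]
   sil [0.4316 0.258 ] 54.2 52.1 ang -87.2
mat [ 0.4596 -0.003 ] 106.3 87.4 ang -31.3 px [359.813  264.6748]
   sil [ 0.4596 -0.0069] 87.8 64.8 ang -32.3
mat [ 0.6285 -0.1327] 108.0 88.4 ang -20.2 px [292.3051 218.7627]
   sil [ 0.6294 -0.1291] 52.1 36.5 ang -22.3
mat [ 0.4676 -0.2438] 107.6 89.2 ang 23.5 px [360.6552 194.3621]
   sil [ 0.4682 -0.2445] 25.8 22.7 ang 60.3
pile [[0.6433 0.1258]] [[0.6459 0.1303]] bottle [[0.6057 0.4047]] [[ 0.597  -0.3652]]
```

Emit:
{"fn": "servo_tool", "kwargs": {"rows": [[[-0.008,0.032,0.01,0,0,0,0],[-0.008,0.032,0.01,0,0,0,0],[-0.007,0.032,0,0,0,0,0],[-0.007,0.031,0,0,0,0,0],[0,0,0,0,0,0,0],[0,0,0,0,0,0,0],[0,0,0,0,0,0,0]]]}}

```text
time_s: 0.83
tool_pos: [0.645, 0.1268, 0.3225]
eef_rot: [0.0, 0.707, 0.707, -0.0]
force: [-0.3, 0.1, 0.1]
gripper_width: 0.995
gripper_force: 0.0
```

```bash
python3 - <<'E'
from h import *
im,K,E=look('wrist','w1');print(manip.get_obs()['tool_pos'],E[:3,3])
E
```

```text
[0.6451 0.1263 0.3225] [0.6447 0.2026 0.4053]
```

View pics/w1.png

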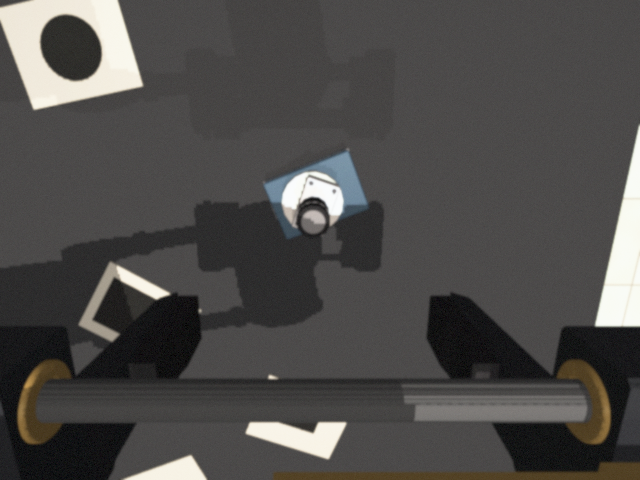

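The wrist view shows the pile around (313,205): canister top at about (313,219), chamber around (320,190), dish lid around (312,200), blue case corners at (348,150), (368,207), (288,238) and (263,183). I'll zoom in on it.

```bash
python3 - <<'E'
from h import *
im=cv2.imread('pics/w1.png');c=im[140:250,250:380]
cv2.imwrite('pics/w1c.png',cv2.resize(c,None,fx=6,fy=5.4,interpolation=cv2.INTER_CUBIC)[:600,:780])
E
```

```text
(no output)
```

View pics/w1c.png

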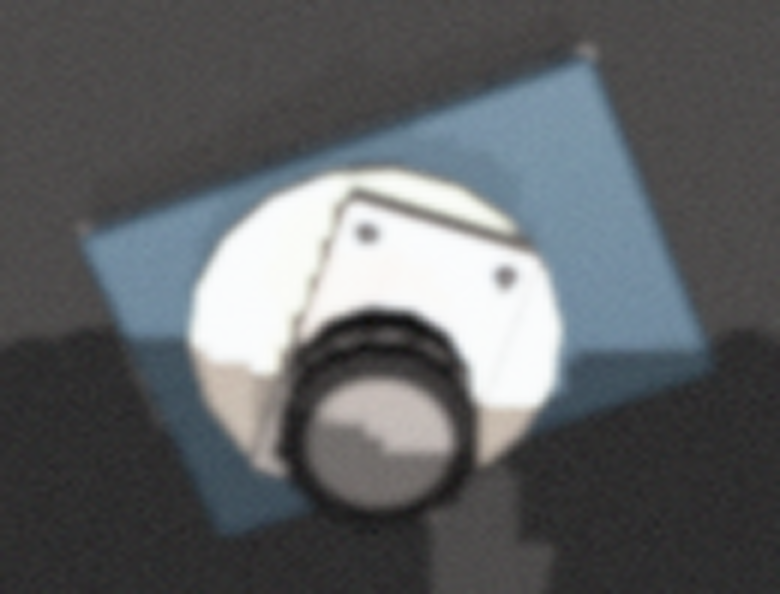

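The crop shows the canister's top disc centred at full-frame (313.5,221.5). The chamber has its edge line and two screws towards +y, and the full case outline is visible.

```bash
python3 - <<'E'
from h import *
o=manip.get_obs();ci=manip.camera_info('wrist')
T=np.eye(4);q=o['eef_rot'];T[:3,:3]=R.from_quat([q[1],q[2],q[3],q[0]]).as_matrix();T[:3,3]=o['tool_pos'];E=T@ci['hand_eye'];K=ci['mtx']
print('can top',onplane([(313.5,221.5)],K,E,.1), 'width',onplane([(298,221.5),(329,221.5)],K,E,.1))
print('dish',onplane([(250+376/6,140+325/5.4)],K,E,.044))
P=onplane(np.array([(590,55),(88,238),(222,535),(712,365)])/[6,5.4]+[250,140],K,E,.024);print('case',P,rect(P))
for n in('scene','side'):
    im,K,E=look(n,n+'1')
E
python3 - <<'E'
import cv2,numpy as np
a=cv2.imread('pics/scene1.png')[250:320,330:400];b=cv2.imread('pics/side1.png')[255:325,235:305]
cv2.imwrite('pics/c1.png',cv2.resize(np.hstack([a,b]),None,fx=5.7,fy=5.7,interpolation=cv2.INTER_CUBIC))
E
```

```text
can top [[0.645  0.1233]] width [[0.6334 0.1233]
 [0.6567 0.1233]]
dish [[0.6443 0.1281]]
case [[0.6762 0.1694]
 [0.6004 0.139 ]
 [0.6198 0.0864]
 [0.6963 0.117 ]] (array([0.648 , 0.1279]), 83.09829711914062, 56.1346549987793, np.float32(21.79361))
```

View pics/c1.png

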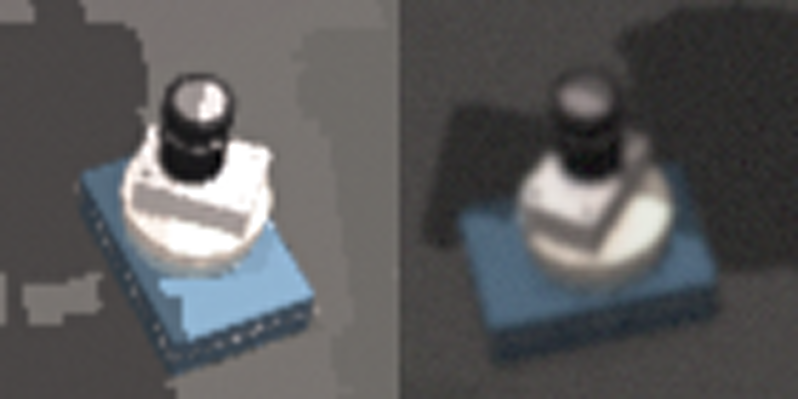

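The scene and side crops confirm that the canister top at scene (364.7,267.5) agrees with (0.645, 0.1235). I'm going down for it.

Emit:
{"fn": "servo_tool", "kwargs": {"rows": [[[0,-0.003,-0.035,0,0,0,0],[0,0,-0.035,0,0,0,0],[0,0,-0.035,0,0,0,0],[0,0,-0.03,0,0,0,0.3],[0,0,-0.025,0,0,0,0.3],[0,0,-0.018,0,0,0,0.3],[0,0,-0.012,0,0,0,0.3],[0,0,0,0,0,0,0.3],[0,0,0,0,0,0,0.3]]], "squeeze": 8}}

```text
time_s: 1.73
tool_pos: [0.6451, 0.1233, 0.1324]
eef_rot: [-0.0, 0.707, 0.707, -0.0]
force: [1.2, 0.5, 0.6]
gripper_width: 0.698
gripper_force: 0.0
```

Emit:
{"fn": "servo_tool", "kwargs": {"rows": [[[0,0,0,0,0,0,0.5],[0,0,0,0,0,0,0.6],[0,0,0,0,0,0,0.65],[0,0,0,0,0,0,0.7],[0,0,0,0,0,0,0.75],[0,0,0,0,0,0,0.8],[0,0,0,0,0,0,0.8],[0,0,0,0,0,0,0.8]]]}}

```text
time_s: 2.4
tool_pos: [0.6453, 0.1241, 0.1334]
eef_rot: [0.0, 0.707, 0.707, 0.0]
force: [-0.7, -0.5, 4.1]
gripper_width: 0.289
gripper_force: 8.0
```

Emit:
{"fn": "servo_tool", "kwargs": {"rows": [[[0,0,0.005,0,0,0,0.8],[0,0,0.01,0,0,0,0.8],[0,0,0.02,0,0,0,0.8],[0,0,0.025,0,0,0,0.8],[0,0,0.02,0,0,0,0.8],[0,0,0,0,0,0,0.8],[0,0,0,0,0,0,0.8]]]}}

```text
time_s: 2.98
tool_pos: [0.646, 0.1241, 0.2147]
eef_rot: [0.001, 0.707, 0.707, 0.002]
force: [0.8, -0.0, -0.6]
gripper_width: 0.289
gripper_force: 8.0
```

```bash
python3 - <<'E'
from h import *
im,K,E=look('wrist','w2')
cv2.imwrite('pics/w2c.png',cv2.resize(im[90:330,180:460,::-1],None,fx=2.4,fy=2.4,interpolation=cv2.INTER_CUBIC))
E
```

```text
(no output)
```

View pics/w2c.png

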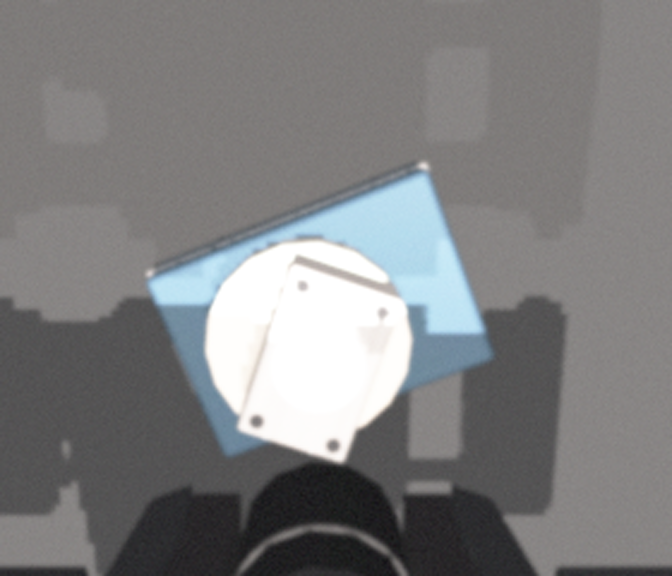

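The crop shows the whole chamber, with screws at crop (302,286), (382,313), (257,422) and (333,446). The case and dish haven't moved. Next I'm carrying the canister slightly past its mat so the wrist camera can see the mat.

Emit:
{"fn": "servo_tool", "kwargs": {"rows": [[[-0.007,-0.018,0.01,0,0,0,0.8],[-0.015,-0.036,0.01,0,0,0,0.8],[-0.016,-0.038,0.01,0,0,0,0.8],[-0.016,-0.038,0.005,0,0,0,0.8],[-0.016,-0.038,0,0,0,0,0.8],[-0.016,-0.038,0,0,0,0,0.8],[-0.016,-0.038,0,0,0,0,0.8],[-0.016,-0.038,0,0,0,0,0.8],[-0.016,-0.038,0,0,0,0,0.8],[-0.016,-0.038,0,0,0,0,0.8],[-0.016,-0.038,0,0,0,0,0.8],[-0.012,-0.03,0,0,0,0,0.8]]]}}

```text
time_s: 4.03
tool_pos: [0.4647, -0.303, 0.2452]
eef_rot: [-0.002, 0.707, 0.707, -0.001]
force: [1.7, -0.0, -0.4]
gripper_width: 0.291
gripper_force: 8.0
```

Emit:
{"fn": "servo_tool", "kwargs": {"rows": [[[0,-0.025,0,0,0,0,0.8],[0,-0.01,0,0,0,0,0.8],[0,0,0,0,0,0,0.8],[0,0,0,0,0,0,0.8],[0,0,0,0,0,0,0.8]]]}}

```text
time_s: 4.45
tool_pos: [0.4673, -0.3348, 0.2464]
eef_rot: [-0.001, 0.707, 0.707, 0.0]
force: [0.5, 0.2, 0.2]
gripper_width: 0.29
gripper_force: 8.0
```

```bash
python3 - <<'E'
from h import *
o=manip.get_obs();print(o['tool_pos'],o['eef_rot'])
im,K,E=look('wrist','w3');mats(im,K,E)
g=cv2.cvtColor(im,cv2.COLOR_RGB2GRAY)
E
```

```text
[ 0.4673 -0.3348  0.2464] [-0.0012  0.7068  0.7074  0.0002]
mat [ 0.4676 -0.2467] 105.5 85.4 ang 23.3 px [316.0643  91.3485]
   sil [ 0.4675 -0.2469] 25.9 25.8 ang 0.1
```

View pics/w3.png

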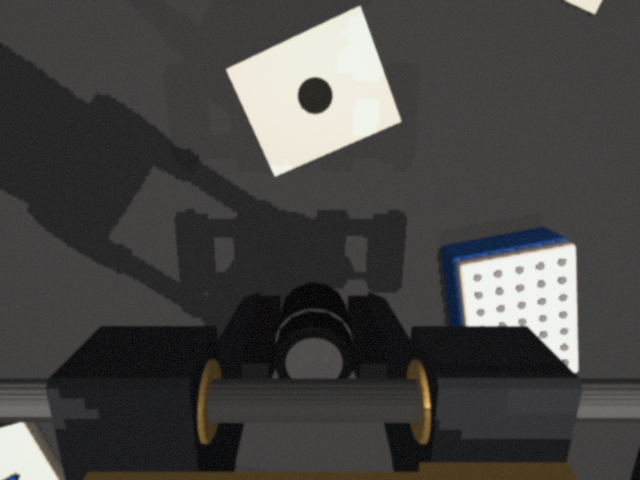

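The view shows the canister mat at (316,91), with measured sizes matching. The held canister's top is around (314,362), and the tip box is well clear.

```bash
python3 - <<'E'
from h import *
im,K,E=look('wrist')
print(onplane([(314,362)],K,E,.213)-manip.get_obs()['tool_pos'][:2])
# chamber from w2 (tool 0.646,0.1241,0.2147)
ci=manip.camera_info('wrist');T=np.eye(4);T[:3,:3]=R.from_quat([.707,.707,.002,.001]).as_matrix();T[:3,3]=[.646,.1241,.2147];E=T@ci['hand_eye']
S=np.array([(302,286),(382,313),(333,446),(257,422)])/2.4+[180,90]
P=onplane(S,K,E,.064);print(P,rect(P))
C=np.array([(422,165),(148,272),(226,456),(492,355)])/2.4+[180,90]
P=onplane(C,K,E,.024);print(rect(P))
E
```

```text
[[-0.0001 -0.0005]]
[[0.6422 0.1472]
 [0.6613 0.1406]
 [0.6497 0.1064]
 [0.6309 0.1128]] (array([0.646 , 0.1268]), 36.210060119628906, 20.247596740722656, np.float32(71.24234))
(array([0.6464, 0.1298]), 82.39419555664062, 58.40593719482422, np.float32(21.936066))
```

Emit:
{"fn": "servo_tool", "kwargs": {"rows": [[[0,0.025,-0.015,0,0,0,0.8],[0,0.034,-0.02,0,0,0,0.8],[0,0.02,-0.03,0,0,0,0.8],[0,0.009,-0.03,0,0,0,0.8],[0,0,-0.025,0,0,0,0.8],[0,0,-0.02,0,0,0,0.8],[0,0,0,0,0,0,0.8],[0,0,0,0,0,0,0.8],[0,0,0,0,0,0,0.8]]]}}

```text
time_s: 5.3
tool_pos: [0.4683, -0.2482, 0.1088]
eef_rot: [0.001, 0.707, 0.707, 0.0]
force: [0.4, -0.5, -0.0]
gripper_width: 0.294
gripper_force: 8.0
```

Emit:
{"fn": "servo_tool", "kwargs": {"rows": [[[-0.0005,0.0018,-0.012,0,0,0,0.8],[0,0,-0.012,0,0,0,0.8],[0,0,-0.007,0,0,0,0.8],[0,0,-0.0035,0,0,0,0.8],[0,0,0,0,0,0,0.8],[0,0,0,0,0,0,0.8],[0,0,0,0,0,0,0.8]]]}}

```text
time_s: 5.88
tool_pos: [0.4668, -0.2466, 0.0729]
eef_rot: [-0.0, 0.707, 0.707, -0.0]
force: [-0.8, -0.4, -0.5]
gripper_width: 0.293
gripper_force: 8.0
```

Emit:
{"fn": "servo_tool", "kwargs": {"rows": [[[0,0,-0.001,0,0,0,0.8],[0,0,0,0,0,0,0.8],[0,0,0,0,0,0,0.68],[0,0,0,0,0,0,0.6],[0,0,0,0,0,0,0.5],[0,0,0,0,0,0,0.4],[0,0,0,0,0,0,0.4],[0,0,0.01,0,0,0,0.4],[0,0,0.025,0,0,0,0.4],[0,0,0.035,0,0,0,0.2],[0,0,0.035,0,0,0,0],[0,0,0.035,0,0,0,0]]]}}

```text
time_s: 6.88
tool_pos: [0.4664, -0.2463, 0.214]
eef_rot: [-0.0, 0.707, 0.707, -0.0]
force: [-0.2, -0.5, -0.3]
gripper_width: 0.804
gripper_force: 0.0
```

Emit:
{"fn": "servo_tool", "kwargs": {"rows": [[[0,0,0.025,0,0,0,0],[0,0,0,0,0,0,0],[0,0,0,0,0,0,0],[0,0,0,0,0,0,0]]]}}

```text
time_s: 7.22
tool_pos: [0.4663, -0.2463, 0.2368]
eef_rot: [-0.0, 0.707, 0.707, -0.0]
force: [0.4, -0.1, -0.6]
gripper_width: 0.998
gripper_force: 0.0
```

```bash
python3 - <<'E'
from h import *
print(manip.get_obs()['tool_pos'])
im,K,E=look('wrist','w4');mats(im,K,E)
im2,K2,E2=look('scene')
a=im2[215:260,170:230]
c=im[120:380,200:440]
cv2.imwrite('pics/w4c.png',np.hstack([cv2.resize(c,(480,520)),cv2.resize(a,(320,520)) ])[:,:,::-1])
E
```

```text
[ 0.4663 -0.2463  0.2368]
mat [ 0.4675 -0.2466] 105.4 85.2 ang 23.3 px [316.1899 210.881 ]
   sil [ 0.4666 -0.2527] 37.0 29.8 ang -90.0
mat [ 0.6291 -0.1346] 105.6 85.2 ang -20.9 px [547.5372  60.8698]
   sil [ 0.6292 -0.1345] 44.5 28.4 ang -20.9
```

View pics/w4c.png

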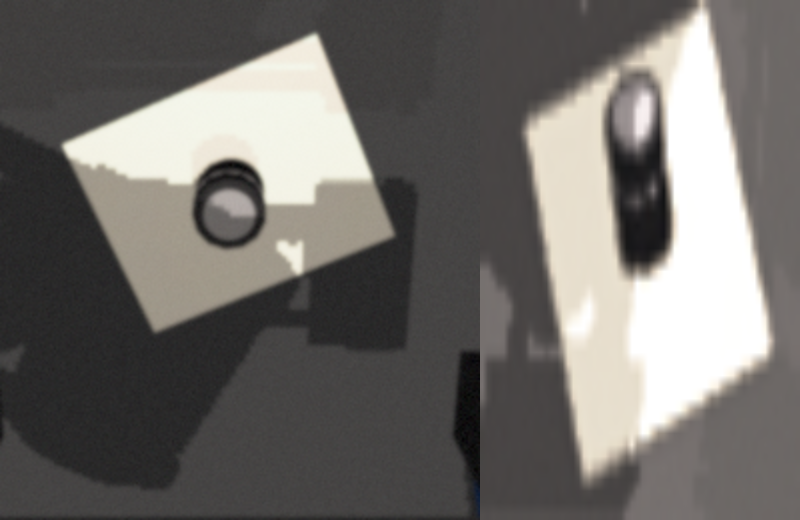

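The canister stands upright on the disc, with its top at full-frame (314.5,226). Next is the chamber. I'm moving back over the pile and turning -18.8°.

Emit:
{"fn": "servo_tool", "kwargs": {"rows": [[[0.009,0.019,0.01,0,0,-1.5,0],[0.015,0.03,0,0,0,-1.5,0],[0.017,0.036,0,0,0,-2,0],[0.017,0.036,0,0,0,-2,0],[0.017,0.036,0,0,0,-2,0],[0.017,0.036,0,0,0,-2,0],[0.017,0.036,0,0,0,-2,0],[0.017,0.036,0,0,0,-2,0],[0.017,0.036,0,0,0,-2,0],[0.017,0.036,0,0,0,-1.8,0],[0.013,0.025,0,0,0,0,0],[0.007,0.011,0,0,0,0,0]]]}}

```text
time_s: 8.32
tool_pos: [0.6468, 0.1301, 0.2445]
eef_rot: [-0.001, 0.812, 0.583, -0.001]
force: [0.3, -0.4, -0.3]
gripper_width: 1.004
gripper_force: 0.0
```

Emit:
{"fn": "servo_tool", "kwargs": {"rows": [[[0,0,0,0,0,0,0],[0,0,0,0,0,0,0],[0,0,0,0,0,0,0]]]}}

```text
time_s: 8.57
tool_pos: [0.6458, 0.125, 0.2458]
eef_rot: [-0.0, 0.813, 0.582, -0.001]
force: [-0.6, -0.3, 0.5]
gripper_width: 0.998
gripper_force: 0.0
```

```bash
cat >> h.py <<'E'
def pile(im,K,E):
    "screws of the chamber top at z=.064: dark blobs enclosed in the white region"
    g=cv2.cvtColor(im,cv2.COLOR_RGB2GRAY)
    bh=cv2.morphologyEx(g,cv2.MORPH_BLACKHAT,cv2.getStructuringElement(cv2.MORPH_ELLIPSE,(13,13)))
    n,l,s,c=cv2.connectedComponentsWithStats((bh>35).astype(np.uint8))
    for i in range(1,n):
        if 4<s[i,4]<90 and max(s[i,2:4])<12:
            w=g[int(c[i][1])-9:int(c[i][1])+10,int(c[i][0])-9:int(c[i][0])+10]
            if w.size and np.median(w)>170: print(c[i],s[i,4],onplane(c[i],K,E,.064))
E
python3 - <<'E'
from h import *
o=manip.get_obs();q=o['eef_rot'];print(o['tool_pos'],o['qpos'],'yaw',np.degrees(2*np.arctan2(q[1],q[2]))-90)
im,K,E=look('wrist','w5');pile(im,K,E)
E
```

```text
[0.6458 0.125  0.2458] [ 0.1537  0.2721  1.7008 -0.0008  1.1714  0.4828] yaw 18.84024181473839
[297.8462 202.3846] 26 [[0.6423 0.1473]]
[329.3103 202.4483] 29 [[0.6614 0.1408]]
[298.6786 255.3214] 28 [[0.6308 0.1132]]
[207.3704 436.5556] 27 [[ 0.5148 -0.0038]]
[365.24 453.96] 25 [[ 0.6255 -0.0589]]
[404.871  455.6129] 31 [[ 0.6544 -0.0705]]
```

The screws agree with the previous fix to 0.3 mm, putting the chamber at (0.6461, 0.1270). I'm descending.

Emit:
{"fn": "servo_tool", "kwargs": {"rows": [[[0.0003,0.002,-0.035,0,0,0,0],[0,0,-0.035,0,0,0,0.2],[0,0,-0.025,0,0,0,0.3],[0,0,-0.02,0,0,0,0.3],[0,0,-0.012,0,0,0,0.3],[0,0,-0.006,0,0,0,0.3],[0,0,0,0,0,0,0.3],[0,0,0,0,0,0,0.5],[0,0,0,0,0,0,0.58],[0,0,0,0,0,0,0.63],[0,0,0,0,0,0,0.66],[0,0,0,0,0,0,0.7]]], "squeeze": 8}}

```text
time_s: 9.62
tool_pos: [0.6477, 0.1287, 0.1151]
eef_rot: [0.0, 0.813, 0.582, 0.001]
force: [-0.3, -0.3, -0.1]
gripper_width: 0.349
gripper_force: 0.0
```

Emit:
{"fn": "servo_tool", "kwargs": {"rows": [[[0,0,0,0,0,0,0.75],[0,0,0,0,0,0,0.78],[0,0,0,0,0,0,0.78]]], "squeeze": 10}}

```text
time_s: 9.87
tool_pos: [0.6476, 0.1287, 0.1149]
eef_rot: [0.0, 0.813, 0.582, 0.001]
force: [-1.3, -0.6, 4.4]
gripper_width: 0.316
gripper_force: 10.0
```

Emit:
{"fn": "servo_tool", "kwargs": {"rows": [[[0,0,0.005,0,0,0,0.78],[0,0,0.01,0,0,0,0.78],[0,0,0.02,0,0,0,0.78],[0,0,0.03,0,0,0,0.78],[0,0,0.03,0,0,0,0.78],[0,0,0.02,0,0,0,0.78],[0,0,0.01,0,0,0,0.78],[0,0,0,0,0,0,0.78],[0,0,0,0,0,0,0.78]]]}}

```text
time_s: 10.62
tool_pos: [0.6469, 0.1284, 0.239]
eef_rot: [0.0, 0.813, 0.582, 0.0]
force: [0.5, 0.3, -0.9]
gripper_width: 0.311
gripper_force: 10.0
```

```bash
python3 - <<'E'
from h import *
print(manip.get_obs()['tool_pos'])
im,K,E=look('wrist','w6')
cv2.imwrite('pics/w6c.png',im[100:480,120:520,::-1])
E
```

```text
[0.6469 0.1284 0.239 ]
```

View pics/w6c.png

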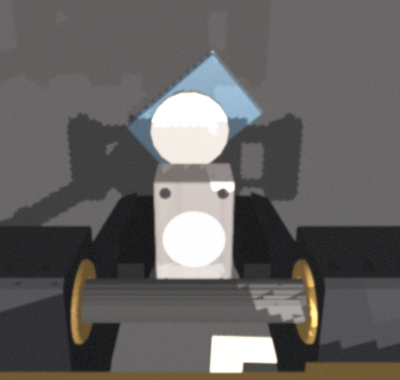

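The crop shows the chamber held square, with its window at full-frame (314,339). The dish lid and case are undisturbed underneath. I'm carrying it towards its mat while turning +87.9°.

Emit:
{"fn": "servo_tool", "kwargs": {"rows": [[[0.003,-0.015,0,0,0,4,0.78],[0.005,-0.025,0,0,0,7,0.78],[0.005,-0.027,0,0,0,7,0.78],[0.005,-0.027,0,0,0,7,0.78],[0.005,-0.027,0,0,0,7,0.78],[0.005,-0.027,0,0,0,7,0.78],[0.005,-0.027,0,0,0,7,0.78],[0.005,-0.027,0,0,0,7,0.78],[0.005,-0.025,0,0,0,7,0.78],[0.006,-0.025,0,0,0,7,0.78],[0.006,-0.022,0,0,0,7,0.78],[0.006,-0.02,0,0,0,7,0.78]]]}}

```text
time_s: 11.67
tool_pos: [0.7068, -0.1669, 0.2355]
eef_rot: [-0.003, 0.238, 0.971, -0.0]
force: [0.2, -0.2, -0.7]
gripper_width: 0.316
gripper_force: 10.0
```

Emit:
{"fn": "servo_tool", "kwargs": {"rows": [[[0,0,0,0,0,4.9,0.78],[0,0,0,0,0,2,0.78],[0,0,0,0,0,0,0.78],[0,0,0,0,0,0,0.78],[0,0,0,0,0,0,0.78]]]}}

```text
time_s: 12.08
tool_pos: [0.7074, -0.1651, 0.2372]
eef_rot: [-0.001, 0.182, 0.983, 0.0]
force: [-0.5, 0.3, -1.1]
gripper_width: 0.313
gripper_force: 10.0
```

```bash
cat >> h.py <<'E'
def st():
    o=manip.get_obs();q=o['eef_rot'];y=90-np.degrees(2*np.arctan2(q[1],q[2]));print('t',o['time_s'],'tcp',o['tool_pos'],'yaw %.2f'%((y+180)%360-180),'q',o['qpos'][[0,5]]);return o
E
python3 - <<'E'
from h import *
st();im,K,E=look('wrist','w7');mats(im,K,E)
o=st();g=im[...,1];
# held chamber front edge / window, z of top = tcp-.051
z=o['tool_pos'][2]-.051
w=(im.min(2)>200).astype(np.uint8);n,l,s,c=cv2.connectedComponentsWithStats(w)
for i in range(1,n):
    if 500<s[i,4]<6000: print(c[i],s[i],onplane(c[i],K,E,z)-o['tool_pos'][:2])
print(onplane([(314,339)],K,E,z)-o['tool_pos'][:2])
E
```

```text
t 12.0833 tcp [ 0.7074 -0.1651  0.2372] yaw 69.06 q [-0.2636 -1.4688]
mat [ 0.6291 -0.1344] 104.8 84.6 ang -20.9 px [314.2256  94.3308]
   sil [ 0.6288 -0.1349] 43.8 28.6 ang -21.2
t 12.1333 tcp [ 0.7076 -0.1651  0.2377] yaw 69.08 q [-0.2634 -1.469 ]
[ 11.7097 242.4461] [   0  208   35   65 1123] [[-0.0682 -0.0818]]
[313.5888 338.5729] [ 284  313   60   53 2456] [[ 0.0015 -0.0006]]
[607.2176 450.0104] [ 574  423   66   57 3272] [[0.0887 0.0896]]
[374.2282 464.4434] [334 453  63  19 618] [[0.0627 0.0018]]
[[ 0.0017 -0.0005]]
```

The window offset and the grasp record agree: the chamber sits (+1.6, -0.6) mm from the TCP. The mat and angle match too, so I'm lowering.

Emit:
{"fn": "servo_tool", "kwargs": {"rows": [[[-0.012,0.005,-0.01,0,0,0,0.78],[-0.022,0.009,-0.02,0,0,0,0.78],[-0.025,0.009,-0.025,0,0,0,0.78],[-0.015,0.005,-0.03,0,0,0,0.78],[-0.0061,0.0031,-0.03,0,0,0,0.78],[0,0,-0.022,0,0,0,0.78],[0,0,-0.014,0,0,0,0.78],[0,0,-0.0065,0,0,0,0.78],[0,0,0,0,0,0,0.78],[0,0,0,0,0,0,0.78],[0,0,0,0,0,0,0.78]]]}}

```text
time_s: 13.05
tool_pos: [0.6297, -0.1349, 0.0834]
eef_rot: [0.002, 0.181, 0.983, -0.0]
force: [0.1, 0.4, -1.0]
gripper_width: 0.317
gripper_force: 10.0
```

Emit:
{"fn": "servo_tool", "kwargs": {"rows": [[[-0.0023,0.0009,-0.0034,0,0,0,0.78],[0,0,0,0,0,0,0.78],[0,0,0,0,0,0,0.78],[0,0,0,0,0,0,0.78]]]}}

```text
time_s: 13.38
tool_pos: [0.6259, -0.1336, 0.0786]
eef_rot: [0.0, 0.181, 0.983, -0.0]
force: [-0.1, 0.3, 0.1]
gripper_width: 0.319
gripper_force: 10.0
```

```bash
python3 - <<'E'
from h import *
for i in range(3): st();im,K,E=look('wrist')
mats(im,K,E)
E
```

```text
t 13.3833 tcp [ 0.6259 -0.1336  0.0786] yaw 69.09 q [-0.2492 -1.4551]
t 13.4333 tcp [ 0.6259 -0.1336  0.0785] yaw 69.10 q [-0.2492 -1.4552]
t 13.4833 tcp [ 0.6258 -0.1336  0.0784] yaw 69.10 q [-0.2492 -1.4552]
```

Emit:
{"fn": "servo_tool", "kwargs": {"rows": [[[0.0015,-0.0004,0,0,0,0,0.78],[0,0,-0.002,0,0,0,0.78],[0,0,-0.0015,0,0,0,0.78],[0,0,0,0,0,0,0.78],[0,0,0,0,0,0,0.78],[0,0,0,0,0,0,0.78],[0,0,0,0,0,0,0.78],[0,0,0,0,0,0,0.78]]]}}

```text
time_s: 14.2
tool_pos: [0.6272, -0.1339, 0.0747]
eef_rot: [0.0, 0.181, 0.983, -0.0]
force: [0.9, -0.4, -0.2]
gripper_width: 0.32
gripper_force: 10.0
```

Emit:
{"fn": "servo_tool", "kwargs": {"rows": [[[0,0,-0.0008,0,0,0,0.78],[0,0,0,0,0,0,0.78],[0,0,0,0,0,0,0.65],[0,0,0,0,0,0,0.58],[0,0,0,0,0,0,0.48],[0,0,0,0,0,0,0.4],[0,0,0,0,0,0,0.4],[0,0,0.01,0,0,0,0.4],[0,0,0.025,0,0,0,0.4],[0,0,0.035,0,0,0,0.2],[0,0,0.035,0,0,0,0],[0,0,0.03,0,0,0,0]]]}}

```text
time_s: 15.2
tool_pos: [0.6275, -0.134, 0.2118]
eef_rot: [0.001, 0.181, 0.983, -0.0]
force: [0.8, -0.9, -0.8]
gripper_width: 0.8
gripper_force: 0.0
```

Emit:
{"fn": "servo_tool", "kwargs": {"rows": [[[0,0,0.025,0,0,0,0],[0,0,0,0,0,0,0],[0,0,0,0,0,0,0],[0,0,0,0,0,0,0]]]}}

```text
time_s: 15.53
tool_pos: [0.6267, -0.1338, 0.2334]
eef_rot: [-0.0, 0.181, 0.983, 0.0]
force: [-0.7, 0.0, 0.2]
gripper_width: 0.998
gripper_force: 0.0
```

```bash
python3 - <<'E'
from h import *
st();im,K,E=look('wrist','w8');mats(im,K,E)
g=cv2.cvtColor(im,cv2.COLOR_RGB2GRAY)
cv2.imwrite('pics/w8c.png',cv2.resize(im[100:340,190:450,::-1],None,fx=2.3,fy=2.3,interpolation=cv2.INTER_CUBIC))
E
```

```text
t 15.5333 tcp [ 0.6267 -0.1338  0.2334] yaw 69.10 q [-0.2492 -1.4552]
mat [ 0.6291 -0.1349] 105.2 85.6 ang -20.9 px [313.3083 214.2333]
   sil [ 0.6164 -0.1457] 10.2 3.1 ang -21.6
   sil [ 0.6124 -0.1397] 6.0 5.9 ang -65.8
   sil [ 0.6123 -0.1282] 31.0 11.5 ang 69.1
mat [ 0.4673 -0.247 ] 105.3 85.5 ang 23.3 px [78.7709 64.8353]
   sil [ 0.4611 -0.2557] 50.3 29.0 ang 55.8
```

View pics/w8c.png

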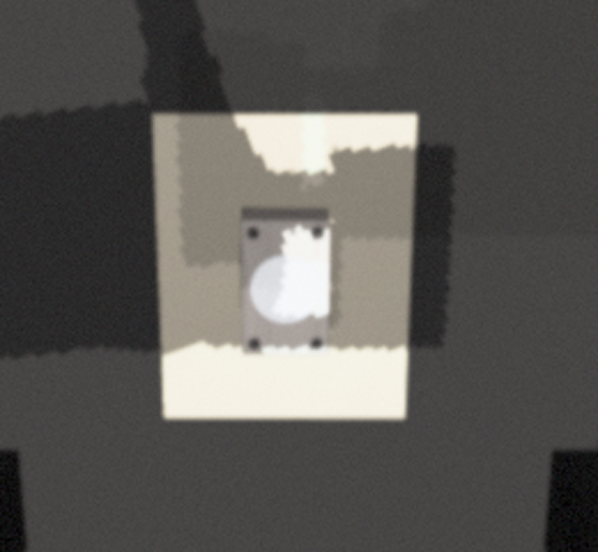

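The crop shows the chamber upright, aligned and centred on its mat, with screws centred at full-frame (313.9,225). Next I'm over the dish, keeping this yaw.

Emit:
{"fn": "servo_tool", "kwargs": {"rows": [[[0.001,0.015,0.0,0,0,0,0],[0.002,0.028,0,0,0,0,0],[0.002,0.035,0,0,0,0,0],[0.002,0.036,0,0,0,0,0],[0.002,0.036,0,0,0,0,0],[0.002,0.036,0,0,0,0,0],[0.002,0.035,0,0,0,0,0],[0.003,0.026,0,0,0,0,0],[0.002,0.015,0,0,0,0,0],[0,0,0,0,0,0,0],[0,0,0,0,0,0,0],[0,0,0,0,0,0,0]]]}}

```text
time_s: 16.58
tool_pos: [0.6448, 0.1272, 0.2329]
eef_rot: [-0.001, 0.181, 0.983, -0.001]
force: [0.2, -0.5, 0.1]
gripper_width: 1.002
gripper_force: 0.0
```

```bash
cat >> h.py <<'E'
def dish(im,K,E,z):
    h=cv2.cvtColor(im,cv2.COLOR_RGB2HSV)
    m=((h[...,1]<50)&(h[...,2]>125)).astype(np.uint8)
    cs,_=cv2.findContours(m,cv2.RETR_EXTERNAL,cv2.CHAIN_APPROX_NONE)
    for c in cs:
        if cv2.contourArea(c)>1500:
            P=onplane(cv2.convexHull(c),K,E,z);r=rect(P);(cx,cy),rad=cv2.minEnclosingCircle((P*1000).astype(np.float32))
            if rad<40: print('lid rect',r[0],'%.1f %.1f'%r[1:3],'circ',cx/1e3,cy/1e3,'d %.1f'%(2*rad),'px',c.reshape(-1,2).mean(0))
E
python3 - <<'E'
from h import *
ci=manip.camera_info('wrist');T=np.eye(4);T[:3,:3]=R.from_quat([.181,.983,0,0]).as_matrix();T[:3,3]=[.6267,-.1338,.2334]
print('chamber placed',onplane([(313.9,225)],ci['mtx'],T@ci['hand_eye'],.023))
st();im,K,E=look('wrist','w9');dish(im,K,E,.044)
h=cv2.cvtColor(im,cv2.COLOR_RGB2HSV);m=((h[...,0]>95)&(h[...,0]<125)&(h[...,1]>70)&(h[...,2]>50)).astype(np.uint8)
n,l,s,c=cv2.connectedComponentsWithStats(m);i=1+np.argmax(s[1:,4]);print(s[i],im[int(c[i][1]),int(c[i][0])])
m=cv2.morphologyEx((l==i).astype(np.uint8),cv2.MORPH_OPEN,np.ones((3,3)));P=onplane(cv2.convexHull(cv2.findNonZero(m)),K,E,.024);print('case',rect(P))
E
```

```text
chamber placed [[ 0.6292 -0.1343]]
t 16.5833 tcp [0.6448 0.1272 0.2329] yaw 69.09 q [ 0.1572 -1.0483]
lid rect [0.5635 0.2369] 75.0 45.5 circ 0.5517268676757813 0.24060726928710938 d 76.6 px [436.2589  30.5232]
[ 250  161  133  103 2380] [255 255 255]
case (array([0.647 , 0.1287]), 82.67797088623047, 56.61494064331055, np.float32(21.602966))
```

```bash
python3 - <<'E'
from h import *
im=cv2.imread('pics/w9.png')[:,:,::-1].copy()
cv2.imwrite('pics/w9c.png',cv2.resize(im[130:290,220:420,::-1],None,fx=3.5,fy=3.5,interpolation=cv2.INTER_CUBIC))
E
```

```text
(no output)
```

View pics/w9c.png

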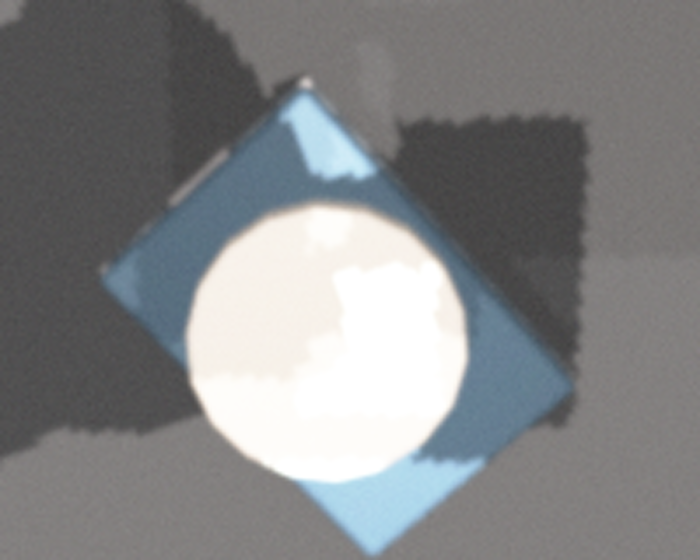

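The crop shows the dish lid as a clean circle centred at about crop (327,342), standing alone on the case.

```bash
sed -i 's/\[...,2\]>125/[...,2]>190/' h.py; python3 - <<'E'
from h import *
st();im,K,E=look('wrist');dish(im,K,E,.044)
P=onplane(np.array([(305,85),(105,280),(373,553),(573,383)])/3.5+[220,130],K,E,.024);print(rect(P),P.mean(0))
E
```

```text
t 16.6333 tcp [0.6449 0.1268 0.2332] yaw 69.04 q [ 0.1564 -1.0482]
lid rect [ 0.6133 -0.0755] 59.5 40.1 circ 0.6141705932617187 -0.07312215423583984 d 68.2 px [ 32.8599 284.5603]
lid rect [0.6438 0.1271] 53.8 53.8 circ 0.6440925903320313 0.12689960479736329 d 55.5 px [313.491  227.0495]
(array([0.6473, 0.1287]), 82.94622039794922, 56.63108825683594, np.float32(21.531143)) [0.6475 0.1287]
```

Emit:
{"fn": "servo_tool", "kwargs": {"rows": [[[-0.001,0.0,-0.035,0,0,0,0],[0,0,-0.035,0,0,0,0],[0,0,-0.028,0,0,0,0],[0,0,-0.02,0,0,0,0],[0,0,-0.012,0,0,0,0],[0,0,-0.005,0,0,0,0],[0,0,0,0,0,0,0],[0,0,0,0,0,0,0.1],[0,0,0,0,0,0,0.2]]], "squeeze": 8}}

```text
time_s: 17.43
tool_pos: [0.6457, 0.128, 0.1009]
eef_rot: [0.002, 0.182, 0.983, 0.001]
force: [0.1, -1.0, 0.6]
gripper_width: 0.868
gripper_force: 0.0
```

Emit:
{"fn": "servo_tool", "kwargs": {"rows": [[[0,0,0,0,0,0,0.2],[0,0,0,0,0,0,0.25],[0,0,0,0,0,0,0.25]]]}}

```text
time_s: 17.68
tool_pos: [0.6448, 0.1283, 0.1]
eef_rot: [0.001, 0.181, 0.983, 0.0]
force: [-0.5, 0.5, -0.3]
gripper_width: 0.75
gripper_force: 0.0
```

Emit:
{"fn": "servo_tool", "kwargs": {"rows": [[[-0.0005,-0.0008,-0.0045,0,0,0,0.25],[0,0,0,0,0,0,0.28],[0,0,0,0,0,0,0.32],[0,0,0,0,0,0,0.35],[0,0,0,0,0,0,0.38],[0,0,0,0,0,0,0.41],[0,0,0,0,0,0,0.45],[0,0,0,0,0,0,0.48],[0,0,0,0,0,0,0.48]]]}}

```text
time_s: 18.43
tool_pos: [0.6437, 0.1273, 0.0943]
eef_rot: [-0.0, 0.181, 0.983, -0.0]
force: [-0.6, -0.3, -0.6]
gripper_width: 0.609
gripper_force: 8.0
```

Emit:
{"fn": "servo_tool", "kwargs": {"rows": [[[0,0,0.005,0,0,0,0.48],[0,0,0.012,0,0,0,0.48],[0,0,0.025,0,0,0,0.48],[0,0,0.035,0,0,0,0.48],[-0.01,0.008,0.03,0,0,0,0.48],[-0.02,0.015,0.02,0,0,0,0.48],[-0.026,0.02,0.013,0,0,0,0.48],[-0.028,0.02,0,0,0,0,0.48],[-0.026,0.02,0,0,0,0,0.48],[-0.016,0.012,0,0,0,0,0.48],[-0.008,0.005,0,0,0,0,0.48],[0,0,0,0,0,0,0.48]]]}}

```text
time_s: 19.43
tool_pos: [0.5085, 0.2283, 0.2355]
eef_rot: [0.0, 0.18, 0.984, 0.0]
force: [0.2, 0.2, -1.2]
gripper_width: 0.609
gripper_force: 8.0
```

Emit:
{"fn": "servo_tool", "kwargs": {"rows": [[[0,0,0,0,0,0,0.48],[0,0,0,0,0,0,0.48],[0,0,0,0,0,0,0.48]]]}}

```text
time_s: 19.68
tool_pos: [0.5108, 0.2266, 0.2345]
eef_rot: [0.0, 0.182, 0.983, 0.0]
force: [0.0, -0.8, -0.3]
gripper_width: 0.613
gripper_force: 8.0
```

```bash
python3 - <<'E'
from h import *
o=st();im,K,E=look('wrist','w10');mats(im,K,E);z=o['tool_pos'][2]-.0503
h=cv2.cvtColor(im,cv2.COLOR_RGB2HSV);m=((h[...,1]<50)&(h[...,2]>150)).astype(np.uint8)
n,l,s,c=cv2.connectedComponentsWithStats(m)
for i in range(1,n):
    if s[i,4]>1200: print(s[i],c[i],onplane([(s[i,0],c[i][1]),(s[i,0]+s[i,2],c[i][1]),(c[i][0],s[i,1])],K,E,z)-o['tool_pos'][:2])
E
```

```text
t 19.6833 tcp [0.5108 0.2266 0.2345] yaw 69.03 q [ 0.3731 -0.8316]
mat [0.4314 0.2564] 105.5 85.4 ang 11.3 px [312.7766  93.1974]
   sil [0.4314 0.2561] 54.1 53.2 ang 69.1
[  222     0   178   177 12856] [312.5767  86.4215] [[-0.0873  0.0043]
 [-0.0683  0.0539]
 [-0.0991  0.0378]]
[   0  192   72  133 3485] [ 48.1162 258.7687] [[-0.0643 -0.0884]
 [-0.0557 -0.0657]
 [-0.0783 -0.0612]]
[  241   266   146   112 13200] [314.0159 325.1945] [[-0.0124 -0.0227]
 [ 0.0061  0.0257]
 [-0.0241  0.0095]]
```

The dish sits within about 1 mm of the TCP and the mat fix agrees with the earlier ones. I'm lowering it.

Emit:
{"fn": "servo_tool", "kwargs": {"rows": [[[-0.012,0.005,-0.01,0,0,0,0.48],[-0.022,0.008,-0.02,0,0,0,0.48],[-0.025,0.009,-0.025,0,0,0,0.48],[-0.015,0.005,-0.03,0,0,0,0.48],[-0.0059,0.0029,-0.03,0,0,0,0.48],[0,0,-0.022,0,0,0,0.48],[0,0,-0.0125,0,0,0,0.48],[0,0,-0.005,0,0,0,0.48],[0,0,0,0,0,0,0.48],[0,0,0,0,0,0,0.48],[0,0,0,0,0,0,0.48],[0,0,0,0,0,0,0.48]]]}}

```text
time_s: 20.73
tool_pos: [0.4311, 0.2576, 0.0812]
eef_rot: [0.001, 0.182, 0.983, 0.001]
force: [-0.3, -0.1, -0.1]
gripper_width: 0.607
gripper_force: 8.0
```

Emit:
{"fn": "servo_tool", "kwargs": {"rows": [[[0,0,0,0,0,0,0.48],[0,0,0,0,0,0,0.48]]]}}

```text
time_s: 20.9
tool_pos: [0.4304, 0.2574, 0.0807]
eef_rot: [0.001, 0.181, 0.983, 0.001]
force: [0.9, -0.4, -0.6]
gripper_width: 0.606
gripper_force: 8.0
```

Emit:
{"fn": "servo_tool", "kwargs": {"rows": [[[0.0004,-0.0007,-0.003,0,0,0,0.48],[0,0,-0.003,0,0,0,0.48],[0,0,0,0,0,0,0.48],[0,0,0,0,0,0,0.48],[0,0,0,0,0,0,0.48],[0,0,0,0,0,0,0.48],[0,0,0,0,0,0,0.48]]]}}

```text
time_s: 21.48
tool_pos: [0.4302, 0.2565, 0.0738]
eef_rot: [-0.0, 0.181, 0.983, 0.0]
force: [-0.1, 0.5, 0.2]
gripper_width: 0.603
gripper_force: 8.0
```

Emit:
{"fn": "servo_tool", "kwargs": {"rows": [[[0.0006,0,-0.0005,0,0,0,0.48],[0,0,0,0,0,0,0.48],[0,0,0,0,0,0,0.35],[0,0,0,0,0,0,0.25],[0,0,0,0,0,0,0.15],[0,0,0,0,0,0,0.15],[0,0,0,0,0,0,0.15],[0,0,0.01,0,0,0,0.1],[0,0,0.025,0,0,0,0],[0,0,0.035,0,0,0,0],[0,0,0.035,0,0,0,0],[0,0,0.03,0,0,0,0]]]}}

```text
time_s: 22.48
tool_pos: [0.4309, 0.2566, 0.2112]
eef_rot: [0.001, 0.181, 0.983, 0.0]
force: [0.9, 0.8, -0.5]
gripper_width: 0.995
gripper_force: 0.0
```

Emit:
{"fn": "servo_tool", "kwargs": {"rows": [[[0,0,0.025,0,0,0,0],[0,0,0,0,0,0,0],[0,0,0,0,0,0,0],[0,0,0,0,0,0,0]]]}}

```text
time_s: 22.82
tool_pos: [0.4303, 0.2562, 0.2331]
eef_rot: [-0.0, 0.181, 0.983, -0.0]
force: [0.2, 0.4, -0.4]
gripper_width: 1.0
gripper_force: 0.0
```

```bash
python3 - <<'E'
from h import *
st();im,K,E=look('wrist','w11');mats(im,K,E)
cv2.imwrite('pics/w11c.png',cv2.resize(im[90:350,180:460,::-1],None,fx=2.2,fy=2.2,interpolation=cv2.INTER_CUBIC))
E
```

```text
t 22.8167 tcp [0.4303 0.2562 0.2331] yaw 69.10 q [ 0.4873 -0.7187]
mat [0.4318 0.2562] 107.7 87.6 ang 11.4 px [314.4916 212.8369]
   sil [0.4072 0.2639] 18.0 2.9 ang 72.2
```

View pics/w11c.png

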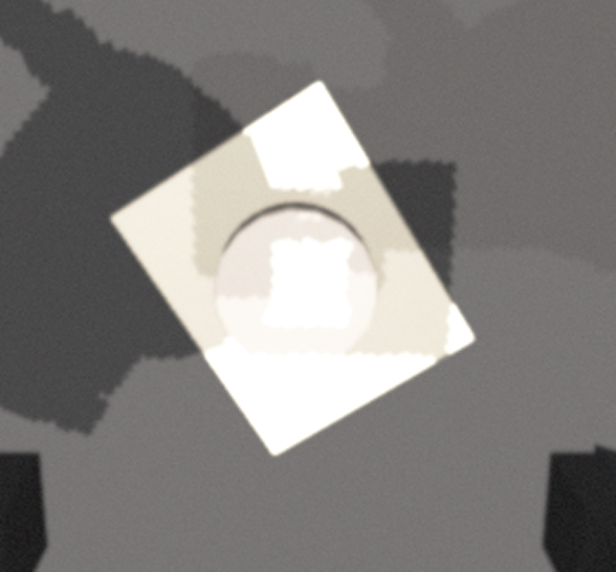

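The dish sits upright on its silhouette, with the lid centred at about full-frame (314.8,221.8). Now the case. I'm turning +42.5° so the fingers close across its 58 mm side.

Emit:
{"fn": "servo_tool", "kwargs": {"rows": [[[0.01,-0.006,0,0,0,3,0],[0.02,-0.0115,0,0,0,4,0],[0.022,-0.013,0,0,0,5,0],[0.023,-0.0135,0,0,0,5,0],[0.023,-0.0135,0,0,0,5,0],[0.023,-0.0135,0,0,0,5,0],[0.023,-0.0135,0,0,0,5,0],[0.023,-0.0135,0,0,0,5,0],[0.022,-0.013,0,0,0,3.5,0],[0.018,-0.0115,0,0,0,2,0],[0.01,-0.005,0,0,0,0,0],[0,0,0,0,0,0,0]]]}}

```text
time_s: 23.87
tool_pos: [0.6485, 0.1277, 0.231]
eef_rot: [-0.001, -0.186, 0.983, -0.0]
force: [0.3, 0.4, 0.3]
gripper_width: 1.004
gripper_force: 0.0
```

Emit:
{"fn": "servo_tool", "kwargs": {"rows": [[[0,0,0,0,0,0,0],[0,0,0,0,0,0,0],[0,0,0,0,0,0,0]]]}}

```text
time_s: 24.12
tool_pos: [0.6466, 0.1298, 0.2329]
eef_rot: [-0.001, -0.188, 0.982, 0.0]
force: [-1.5, 0.3, -0.4]
gripper_width: 1.003
gripper_force: 0.0
```

```bash
python3 - <<'E'
from h import *
ci=manip.camera_info('wrist');T=np.eye(4);T[:3,:3]=R.from_quat([.181,.983,0,0]).as_matrix();T[:3,3]=[.4303,.2562,.2331]
print('dish placed',onplane([(314.8,221.8)],ci['mtx'],T@ci['hand_eye'],.023))
st();im,K,E=look('wrist','w12')
h=cv2.cvtColor(im,cv2.COLOR_RGB2HSV);m=((h[...,0]>95)&(h[...,0]<125)&(h[...,1]>60)&(h[...,2]>70)).astype(np.uint8)
n,l,s,c=cv2.connectedComponentsWithStats(m);i=1+np.argmax(s[1:,4]);print(s[i])
m=cv2.morphologyEx((l==i).astype(np.uint8),cv2.MORPH_OPEN,np.ones((3,3)));P=onplane(cv2.convexHull(cv2.findNonZero(m)),K,E,.024);print('case',rect(P))
cv2.imwrite('pics/w12c.png',cv2.resize(im[100:340,190:450,::-1],None,fx=2.3,fy=2.3,interpolation=cv2.INTER_CUBIC))
E
```

```text
dish placed [[0.4308 0.2571]]
t 24.1167 tcp [0.6466 0.1298 0.2329] yaw 111.63 q [ 0.1602 -1.7883]
[ 270  163   84  114 6820]
case (array([0.6467, 0.1283]), 83.6671142578125, 57.052303314208984, np.float32(21.602745))
```

The case is at (0.6468, 0.1284), angle 21.6°, with matching sizes. I'm descending.

Emit:
{"fn": "servo_tool", "kwargs": {"rows": [[[0.0003,-0.0012,-0.025,0,0,0,0],[0,0,-0.035,0,0,0,0],[0,0,-0.035,0,0,0,0],[0,0,-0.027,0,0,0,0],[0,0,-0.018,0,0,0,0],[0,0,-0.008,0,0,0,0],[0,0,0,0,0,0,0],[0,0,0,0,0,0,0],[0,0,0,0,0,0,0]]], "squeeze": 15}}

```text
time_s: 24.92
tool_pos: [0.6493, 0.1282, 0.0875]
eef_rot: [0.002, -0.188, 0.982, -0.0]
force: [-0.4, -0.5, -0.0]
gripper_width: 1.003
gripper_force: 0.0
```

Emit:
{"fn": "servo_tool", "kwargs": {"rows": [[[-0.0012,0,-0.008,0,0,0,0],[0,0,-0.006,0,0,0,0],[0,0,0,0,0,0,0],[0,0,0,0,0,0,0],[0,0,0,0,0,0,0.1],[0,0,0,0,0,0,0.2]]]}}

```text
time_s: 25.42
tool_pos: [0.647, 0.1278, 0.0715]
eef_rot: [0.0, -0.187, 0.982, -0.0]
force: [0.1, -0.3, 0.9]
gripper_width: 0.87
gripper_force: 0.0
```

Emit:
{"fn": "servo_tool", "kwargs": {"rows": [[[0,0,0,0,0,0,0.25],[0,0,0,0,0,0,0.29],[0,0,0,0,0,0,0.32],[0,0,0,0,0,0,0.34],[0,0,0,0,0,0,0.37],[0,0,0,0,0,0,0.4],[0,0,0,0,0,0,0.44],[0,0,0,0,0,0,0.44],[0,0,0,0,0,0,0.44]]]}}

```text
time_s: 26.17
tool_pos: [0.6469, 0.1279, 0.0714]
eef_rot: [0.0, -0.187, 0.982, 0.0]
force: [-0.5, 1.2, 1.0]
gripper_width: 0.658
gripper_force: 15.0
```

Case gripped (57.9 mm). I'm lifting, carrying and turning -52.9°.

Emit:
{"fn": "servo_tool", "kwargs": {"rows": [[[0,0,0.005,0,0,0,0.44],[0,0,0.015,0,0,0,0.44],[0,0,0.03,0,0,-2,0.44],[-0.005,-0.008,0.035,0,0,-5,0.44],[-0.012,-0.018,0.03,0,0,-6,0.44],[-0.018,-0.026,0.025,0,0,-6,0.44],[-0.02,-0.03,0.015,0,0,-6,0.44],[-0.02,-0.03,0.009,0,0,-6,0.44],[-0.018,-0.028,0,0,0,-6,0.44],[-0.013,-0.02,0,0,0,-6,0.44],[-0.008,-0.01,0,0,0,-5,0.44],[-0.003,-0.005,0,0,0,-3,0.44]]]}}

```text
time_s: 27.17
tool_pos: [0.5284, -0.049, 0.2367]
eef_rot: [0.0, 0.257, 0.966, -0.0]
force: [-0.2, -0.3, -0.5]
gripper_width: 0.656
gripper_force: 15.0
```

Emit:
{"fn": "servo_tool", "kwargs": {"rows": [[[0,0,0,0,0,-1.9,0.44],[0,0,0,0,0,0,0.44],[0,0,0,0,0,0,0.44],[0,0,0,0,0,0,0.44],[0,0,0,0,0,0,0.44]]]}}

```text
time_s: 27.58
tool_pos: [0.5301, -0.047, 0.2357]
eef_rot: [0.0, 0.269, 0.963, -0.0]
force: [0.3, -0.2, -2.0]
gripper_width: 0.657
gripper_force: 15.0
```

```bash
python3 - <<'E'
from h import *
st();im,K,E=look('wrist','w13');mats(im,K,E)
E
```

```text
t 27.5833 tcp [ 0.5301 -0.047   0.2357] yaw 58.77 q [-0.1352 -1.1608]
mat [ 0.4678 -0.2474] 105.7 86.1 ang 23.3 px [ 58.1442 272.3606]
mat [ 0.4591 -0.0058] 104.4 85.5 ang -31.5 px [311.1397  96.6816]
   sil [ 0.4599 -0.007 ] 86.1 59.9 ang -31.5
```

View pics/w13.png

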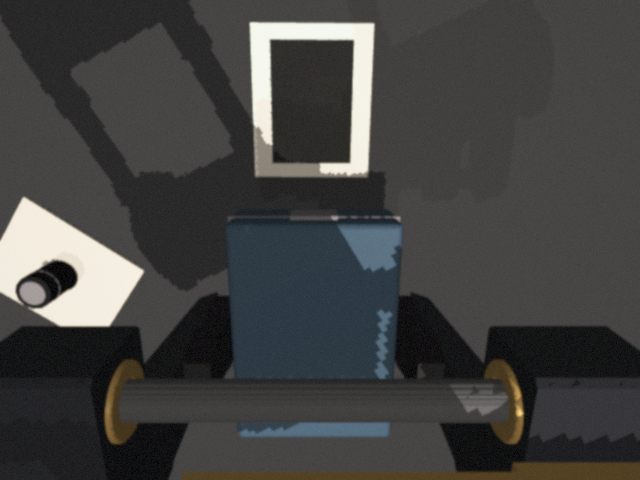

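The view shows the case mat at (311,97) and the held case's top with corners at (228,222), (401,222), (389,436) and (240,436), square to the silhouette. The canister still stands on its own mat.

```bash
python3 - <<'E'
from h import *
o=st();im,K,E=look('wrist')
P=onplane([(228,222),(401,222),(389,436),(240,436)],K,E,o['tool_pos'][2]-.0474);print(P.mean(0)-o['tool_pos'][:2],rect(P))
S=onplane([(271.5,40),(353.5,40),(350.5,163),(273,162)],K,E,.003);print('sil corners',rect(S))
M=onplane([(250,23),(374,23),(369,177.5),(256,177.5)],K,E,.003);print('mat corners',rect(M))
E
```

```text
t 27.6333 tcp [ 0.53   -0.0469  0.2355] yaw 58.76 q [-0.1351 -1.1607]
[0.0001 0.0004] (array([ 0.5302, -0.0465]), 83.87324523925781, 56.571903228759766, np.float32(-31.243103))
sil corners (array([ 0.4599, -0.0052]), 83.63477325439453, 57.75416946411133, np.float32(-31.951546))
mat corners (array([ 0.4604, -0.0055]), 104.99266052246094, 85.08795166015625, np.float32(-31.220936))
```

Emit:
{"fn": "servo_tool", "kwargs": {"rows": [[[-0.01,0.006,-0.01,0,0,-0.2,0.44],[-0.02,0.011,-0.02,0,0,0,0.44],[-0.022,0.013,-0.025,0,0,0,0.44],[-0.0135,0.008,-0.03,0,0,0,0.44],[-0.0048,0.0031,-0.03,0,0,0,0.44],[0,0,-0.022,0,0,0,0.44],[0,0,-0.0115,0,0,0,0.44],[0,0,-0.005,0,0,0,0.44],[0,0,0,0,0,0,0.44],[0,0,0,0,0,0,0.44],[0,0,0,0,0,0,0.44],[0,0,0,0,0,0,0.44]]]}}

```text
time_s: 28.68
tool_pos: [0.4608, -0.0062, 0.0831]
eef_rot: [0.001, 0.271, 0.962, 0.0]
force: [0.6, -0.7, -1.2]
gripper_width: 0.657
gripper_force: 15.0
```

Emit:
{"fn": "servo_tool", "kwargs": {"rows": [[[0,0,0,0,0,0,0.44],[0,0,0,0,0,0,0.44],[0,0,0,0,0,0,0.44]]]}}

```text
time_s: 28.93
tool_pos: [0.4599, -0.0062, 0.0823]
eef_rot: [0.0, 0.271, 0.962, 0.0]
force: [0.9, 0.1, -1.1]
gripper_width: 0.656
gripper_force: 15.0
```

Emit:
{"fn": "servo_tool", "kwargs": {"rows": [[[0,0.0004,-0.004,0,0,0,0.44],[0,0,-0.003,0,0,0,0.44],[0,0,0,0,0,0,0.44],[0,0,0,0,0,0,0.44],[0,0,0,0,0,0,0.44],[0,0,0,0,0,0,0.44],[0,0,0,0,0,0,0.44]]]}}

```text
time_s: 29.52
tool_pos: [0.4595, -0.0057, 0.0747]
eef_rot: [-0.0, 0.271, 0.962, -0.0]
force: [0.0, -0.2, -1.5]
gripper_width: 0.656
gripper_force: 15.0
```

Emit:
{"fn": "servo_tool", "kwargs": {"rows": [[[0,0,-0.0008,0,0,0,0.44],[0,0,0,0,0,0,0.44],[0,0,0,0,0,0,0.3],[0,0,0,0,0,0,0.2],[0,0,0,0,0,0,0.1],[0,0,0,0,0,0,0.05],[0,0,0,0,0,0,0.05],[0,0,0.01,0,0,0,0.05],[0,0,0.025,0,0,0,0],[0,0,0.035,0,0,0,0],[0,0,0.035,0,0,0,0],[0,0,0.03,0,0,0,0]]]}}

```text
time_s: 30.52
tool_pos: [0.4597, -0.0057, 0.2118]
eef_rot: [0.001, 0.271, 0.962, 0.0]
force: [1.0, -0.1, 0.6]
gripper_width: 1.001
gripper_force: 0.0
```

Emit:
{"fn": "servo_tool", "kwargs": {"rows": [[[0,0,0.025,0,0,0,0],[0,0,0,0,0,0,0],[0,0,0,0,0,0,0],[0,0,0,0,0,0,0]]]}}

```text
time_s: 30.85
tool_pos: [0.4591, -0.0057, 0.2338]
eef_rot: [-0.0, 0.271, 0.962, -0.0]
force: [-0.3, 0.5, -0.8]
gripper_width: 0.999
gripper_force: 0.0
```

```bash
python3 - <<'E'
from h import *
st();im,K,E=look('wrist','w14');mats(im,K,E)
h=cv2.cvtColor(im,cv2.COLOR_RGB2HSV);m=((h[...,0]>95)&(h[...,0]<125)&(h[...,1]>60)&(h[...,2]>40)).astype(np.uint8)
n,l,s,c=cv2.connectedComponentsWithStats(m);i=1+np.argmax(s[1:,4]);print(s[i])
m=cv2.morphologyEx((l==i).astype(np.uint8),cv2.MORPH_OPEN,np.ones((3,3)));P=onplane(cv2.convexHull(cv2.findNonZero(m)),K,E,.027);print('case',rect(P))
s_,_,_=look('side');b,_,_=look('scene')
A=cv2.resize(im[100:340,190:450],(400,369));B=cv2.resize(s_[150:400,220:440],(380,432));
C=np.zeros((600,790,3),np.uint8);C[:369,:400]=A;C[:432,405:785]=B;C[400:580,:400]=cv2.resize(b[200:330,170:500],(400,180))
cv2.imwrite('pics/fin.png',C[:,:,::-1])
E
```

```text
t 30.85 tcp [ 0.4591 -0.0057  0.2338] yaw 58.50 q [-0.0666 -1.0877]
mat [ 0.4599 -0.0061] 107.3 87.7 ang -31.5 px [313.6196 211.6462]
   sil [ 0.4632 -0.0078] 93.0 62.8 ang -31.5
[ 274  164   81  113 8007]
case (array([ 0.459 , -0.0052]), 81.72062683105469, 55.401344299316406, np.float32(-31.48024))
```

View pics/fin.png

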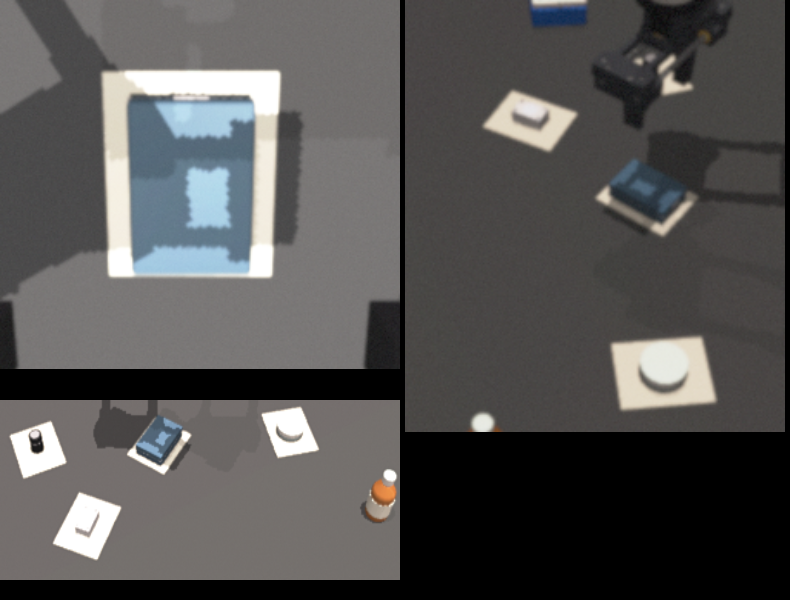

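All four pieces stand upright and centred on their mats, the case measures within about 1.3 mm and 0.1°, and the bottle hasn't moved. I'm handing in.

```bash
python3 -c "
from workcell import manip
print(manip.close_job())"
```

```text
the job is handed in; nothing more can be done
None
```

The job is handed in: all four pieces stand upright on their own mats in the order asked, each within about 1.5 mm of centre, both oblong pieces lie along their silhouettes, the arm never went near the bottle or tip box, and it took about 31 s.

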